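# Fit the tube block to the orbital shaker under its retaining lip

## Robot

A 6-joint arm with a two-finger parallel gripper is mounted at the origin on a cart in front of the work surface, level with it; the furniture and walls round the work are solid. World frame = base frame: x ahead of the robot, y to its left, z up, the work surface at z = 0. Lengths are in mm, angles in rad, forces in N, time in s.
With the tool pointing down it reaches from about 350 to 875 mm from the base axis. Payload 4.2 kg.
Tool frame: the origin (TCP) lies between the finger pads; the fingertips stand 25 mm ahead of it and the grasp point (between the pads) lies 6 mm ahead of it; z points along the fingers, y is the line along which they close (so a half turn about z gives the same grasp; the last joint's range is limited). The gripper opens to 85 mm and grips with 20 to 120 N. Pads are 22 mm wide; open, the fingers measure 114 mm over their backs; the gripper's body (76 mm by 85 mm) begins 54 mm behind the grasp point. The pads swing forward as they close: fully open they stand 13 mm farther back than shut.
Start: joints at [-1.051, 0.385, 0.008, 0, -1.194, -0.259], TCP at [161.175, -603.839, 256.312] pointing down, gripper open.
Joint ranges: [-3.14, 3.14], [-1.21, 2.06], [-1.07, 1.41], [-3.16, 2.05], [-2.99, -0.16], [-3.1, 3.1]. Speed limits (rad/s): [2.79, 2.79, 3.14, 3.14, 3.14, 3.14].

## Interface

Orientations are given as a unit quaternion [x, y, z, w].
In Python, from bench import arm gives the robot as it stands.
- The arm moves only by the shell command python3 -m pendant 'ROWS'. ROWS is JSON, a list of rows, each a list of 7 numbers: the shift along the tool's x, y, z in m, then the turn, a rotation vector about the tool's x, y, z in degrees, then the finger opening in m, from 0 to 0.0854. In form: [[x, y, z, wx, wy, wz, fingers], ...]. A call has 1 to 12 rows; each row shifts and turns the commanded pose from where the row before left it, along the tool's axes as they then stand; what a row does not reach is not made up. A row lasts 1/10 s, in which the tool goes at most 50 mm and 8.59 degrees, less where a joint would pass 70% of its speed; a pose out of reach is approached as far as the arm can. A call is refused whole if a number of a shift passes 0.05 or a number of a turn 8.59, either way. A call with a gripper value outside its range is refused whole. The fingers move at their own pace and stop on an object; the grip force is fixed at half the most. Time passes only in rows, so rows that do not move let the fingers close. It gives the time, the measured TCP pose, the force, the opening and the grip force at its end, in the units of the state.
- arm.read_state(): the state, without advancing time (a new reading comes with each control period).
- arm.get_image(name): name is "scene" or "top" or "wrist"; returns a dict with "image" (480x640x3 uint8, red, green, blue), "fx", "fy", "cx", "cy" (pixels), "xyz" and "rotation" of the camera in the world. Camera axes: x right, y down, z forward; pixel columns grow to the right and rows downward; lengths in mm; the calibration is good to about 2 mm. A picture is of the moment at which its call begins. There is no depth.
- arm.job_done(): hands the job in; it is judged then, once.
The state is a dict: "clock": time; "joints": joint angles; "joint_vel": joint speeds; "joint_efforts": joint torques, N m; "position": TCP position; "ee_rot": TCP orientation; "contact_force": force on the tool from outside, world axes, zero at the start; "wrist_torque": the same for the moment, N m; "gripper_width": finger opening in mm; "grasp_force": force on a finger pad.
Only numpy, scipy, OpenCV 4.12 (cv2) and the standard library are available. Lean on these libraries where they do the work, as an engineer would, in place of code of your own. Each camera call takes 0.05 s, during which the arm holds its last target. There are 200 camera calls.

## Task

Fit the aluminium tube block to the orbital shaker: set it down flat on the shaker's table on top of the sprung catch, with its heel towards the dark steel retaining block, then slide it along the table so that the heel goes fully home in the pocket under the overhanging lip and the catch springs up behind the block. The table has stopped anywhere on its small orbit, so feel your way in gently without forcing anything, then let go, and leave the pen, the amber bottle and the carton where they are.

Things in the scene. Friction and masses are not known exactly. Their poses are not given: they have to be found in the camera images.
- tube_block: Aluminium tube block, 0.4-0.65 kg: body 60 (x) x 96 (y) x 38 mm, 15 dark holes on top. Its heel, a foot 60 wide, 8 thick and 14 mm long, sticks out of its +y end, flush with the underside. Origin: centre of the body's underside, so heel tip at y = +62, tail face at -48 mm. It starts at the right, heel to the left; lift it over the 106 mm high roller mixer. Grasp from above across x, mid-length.
- shaker: White orbital shaker, fixed at the left, 172 (x) x 216 (y) x 58 mm, panel on its -x side. Origin: centre of its underside; z up. On it a grey table, 124 x 184 mm, top face at z = 70 mm, with the shaker's own directions. The table has stopped up to 8.5 mm off its middle place in x and in y: not measured, but fixed (held against 100 N). Retaining block at its +y end.
- home_mid (a point): Where the tube block's origin lies when it is fully home, if the table were in its middle place: x 0, y +10, z +70 mm in the shaker's frame, axes as the shaker's. The true home is off by the table's unmeasured offset, up to 8.5 mm in x and in y. The block slides home in +y. Set it down about 40 mm short (-y) of home to stand clear of the retaining block.
- pocket_mid (a point): Middle of the pocket's back wall at table height, table in its middle place (y +72 mm). Dark steel, 82 mm wide, 17 high. Cheeks at x = -31.5 and +31.5 mm (1.5 mm play each side) reach 22 mm out to -y, the last 5 mm with 1 mm lead-in; their ends are 9 mm wide: a heel that meets them stops 22 mm short of home. Lip: overhangs the wall by 13 mm, underside 10.2 mm above the table.
- catch_mid (a point): Middle of the catch's top when up, 5 mm above the table, table in its middle place. Steel, 25 (x) x 28 (y) mm. A block set down on it pushes it flush into the table. Once the block is home, its tail face is 2 mm clear of the catch (to +y), which springs up behind it; until then the block lies on it.
- catch (a joint): Depth of the sprung catch in m: 0 = fully up, 5 mm above the table; 0.005 = held flush by a block standing on it; the block hides it while it slides. It takes 1 N to start and 2.2 N to press flush.
- pen: Bystander: capped marker pen, 17 x 118 x 16 mm, lying on the worktop at the right; origin: centre of its underside.
- amber_bottle: Bystander: small amber bottle with a black cap, 30 mm across, 66 mm high, standing on the worktop at the right; origin: centre of its underside.
- carton: Bystander: small orange carton, 76 x 42 x 53 mm, standing on the worktop at the right; origin: centre of its underside.
Things that resemble listed ones, but are neither listed nor needed, are in the scene too. What is shaped like the tube_block but blue is not meant.

How it is judged:
By the outcome, as a careful person would: the job done as asked, in the order asked, and still so for the second after the job is handed in, with the robot touching nothing.
It also fails if it takes over 72 s, if anything falls off the work surface, if the arm or the gripper's body presses on something with over 40 N, if the wrist force passes 120 N, or if a joint passes its speed limit or range.

## Working session

There is one attempt and no reset: what is moved stays moved. The work goes in short steps, Python scripts to look and compute and a shell command to move; the robot and the scene stay as the last step left them, time stands still between calls to the robot, and variables do not carry over. Pictures are saved under pics/ and viewed, at most 10 in all, crops included, and the job is handed in when it is done.

```bash
mkdir -p pics; ls
python3 - <<'E'
from bench import arm
import cv2,pickle
for n in("scene","top"):
    d=arm.get_image(n); cv2.imwrite(f"pics/{n}0.png",d["image"][:,:,::-1]); pickle.dump(d,open(f"{n}0.pkl","wb"))
    print(n,d["fx"],d["fy"],d["cx"],d["cy"],d["xyz"],d["rotation"])
s=arm.read_state();print(s["clock"],s["position"],s["ee_rot"],s["contact_force"])
E
```

```text
pics
scene 595.2125221132835 595.2125221132835 314.96891700150496 248.36138667711114 [ -991.39358071 -1173.45549657   924.03957756] [ 0.75522708 -0.38018632  0.24603881 -0.4738727 ]
top 496.85838390157164 496.85838390157164 326.5782681054015 239.34677451076945 [ 368.36506431 -122.34450443 1690.75483271] [ 0.71589144 -0.69739969  0.01720258 -0.02893411]
0.1 [ 161.04185513 -603.40601708  255.32751488] [-1.29943165e-01  9.91520952e-01  9.71473064e-04 -1.77721598e-04] [-0.07673842 -0.39007275 -0.36265367]
```

View pics/scene0.png

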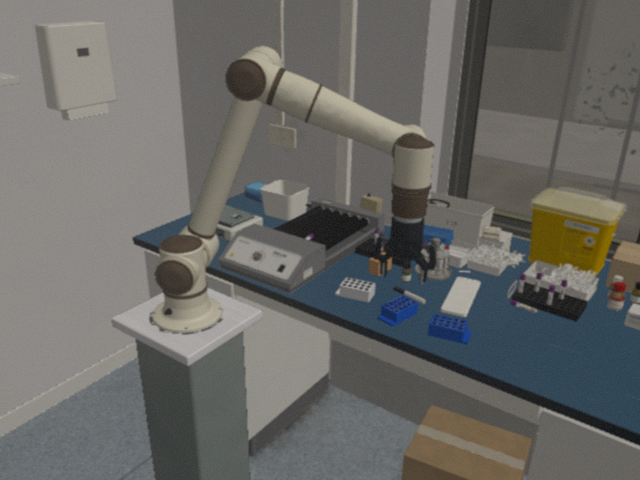

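View pics/top0.png

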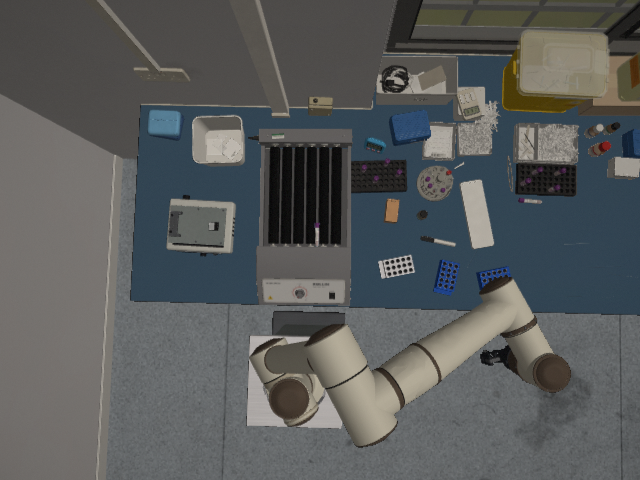

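The scene view shows the silver block at (356,289) and two blue look-alikes at (399,309) and (449,327). In the top view:
- The silver block is at (396,266), with its heel to the left. The blue ones are at (447,277) and (494,275).
- The shaker is at (201,227), with the dark retaining block at (175,222).
- The carton is at (392,210), the bottle at (422,214) and the pen at (438,241).
- The mixer stands between the block and the shaker.

The description says aluminium, so I choose (396,266). Next I'll check it in a close crop.

Run:
```python
import cv2,numpy as np
i=cv2.imread("pics/top0.png")
a=cv2.resize(i[195:260,155:247],None,fx=6,fy=6,interpolation=cv2.INTER_CUBIC)
b=cv2.resize(i[245:285,370:425],None,fx=6,fy=6,interpolation=cv2.INTER_CUBIC)
c=np.zeros((600,800,3),np.uint8);c[:a.shape[0],:a.shape[1]]=a
c[395:395+200,:330]=b[:200]
cv2.imwrite("pics/crop0.png",c)
```

```text
(no output)
```

View pics/crop0.png

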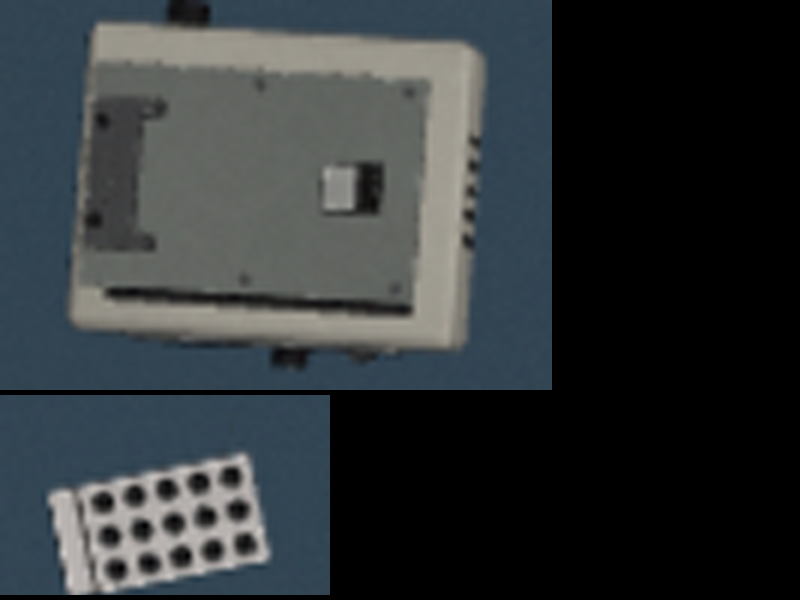

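The crop confirms the choice: bare aluminium, 15 dark holes (crop about 100-245, 475-570), with the heel at the left end (65,545). On the shaker, the dark pocket opens to the right (cheeks at crop y of about 105 and 243) and the catch is at (345,188).

```bash
cat > h.py <<'E'
import numpy as np,cv2
from scipy.spatial.transform import Rotation as R
def ray(d,uv):
    uv=np.atleast_2d(uv).astype(float)
    v=np.c_[(uv[:,0]-d["cx"])/d["fx"],(uv[:,1]-d["cy"])/d["fy"],np.ones(len(uv))]
    q=np.array(d["rotation"]); r=R.from_matrix(q) if q.ndim==2 else R.from_quat(q)
    return np.array(d["xyz"]),r.apply(v)
def onz(d,uv,z):
    o,v=ray(d,uv); return o+v*((z-o[2])/v[:,2])[:,None]
def holes(img,roi,amin,amax,thr=70):
    x0,y0,x1,y1=roi; g=cv2.cvtColor(img[y0:y1,x0:x1],cv2.COLOR_RGB2GRAY)
    n,l,st,c=cv2.connectedComponentsWithStats((g<thr).astype(np.uint8))
    return [(c[i]+[x0,y0],st[i,4],st[i,2:4]) for i in range(1,n) if amin<=st[i,4]<=amax]
E
python3 - <<'E'
import pickle,numpy as np,cv2
from h import *
d=pickle.load(open("top0.pkl","rb"));np.set_printoptions(precision=1,suppress=True)
u=lambda p:np.array(p)/6+np.array([155,195])-0.4
# bright mask of block
im=d["image"];roi=im[245:285,370:425].astype(int)
m=(roi.min(2)>120).astype(np.uint8);m=cv2.morphologyEx(m,cv2.MORPH_CLOSE,np.ones((7,7)))
c=max(cv2.findContours(m,0,1)[0],key=cv2.contourArea);r=cv2.minAreaRect(c);print("blk",r,(np.array(r[0])+[370,245]))
H=holes(im,(375,250,420,282),2,20,90);P=onz(d,[h[0] for h in H],38);print(len(H),P[:,:2].mean(0))
xy=P[:,:2]-P[:,:2].mean(0);w,v=np.linalg.eigh(xy.T@xy);print("long axis",v[:,1],np.degrees(np.arctan2(v[1,1],v[0,1])))
for n,p,z in [("tab corners",[(98,62),(430,80),(412,300),(80,287)],70),("body corners(58)",[(95,22),(485,45),(465,348),(70,325)],58),("catch",[(322,165),(383,165),(380,213),(320,211)],75),("retainer",[(95,97),(165,97),(155,248),(83,248)],87)]:
    Q=onz(d,u(p),z)[:,:2];print(n,Q,Q.mean(0))
E
```

```text
blk ((26.076915740966797, 21.384613037109375), (17.650449752807617, 33.73197555541992), 78.69007110595703) [396.1 266.4]
18 [ 392.4 -326.3]
long axis [-0.2  1. ] 102.3466432302733
tab corners [[574.5 422.6]
 [569.1 239.1]
 [448.  244.1]
 [450.4 426.7]] [510.5 333.1]
body corners(58) [[598.4 429.4]
 [590.8 212. ]
 [422.9 216.5]
 [429.9 435.3]] [510.5 323.3]
catch [[520.3 295.3]
 [521.2 261.8]
 [494.8 262.4]
 [495.1 295.3]] [507.8 278.7]
retainer [[553.2 417.7]
 [554.1 379.4]
 [471.8 381.1]
 [470.8 420.3]] [512.5 399.6]
```

```bash
python3 -m pendant '[[-0.0295,0.0208,0,0,0,0,0.085],[-0.0295,0.0208,0,0,0,0,0.085],[-0.0295,0.0208,0,0,0,0,0.085],[-0.0295,0.0208,0,0,0,0,0.085],[-0.0295,0.0208,0,0,0,0,0.085],[-0.0295,0.0208,0,0,0,0,0.085],[-0.0295,0.0208,0,0,0,0,0.085],[-0.0295,0.0208,0,0,0,0,0.085],[-0.0295,0.0208,0,0,0,0,0.085],[-0.0295,0.0208,0,0,0,0,0.085]]'
python3 -m pendant '[[0,0,0,0,0,-8,0.085],[0,0,0,0,0,-8,0.085],[0,0,0,0,0,-8,0.085],[0,0,0,0,0,-8,0.085],[0,0,0,0,0,-8,0.085],[0,0,0,0,0,-8,0.085],[0,0,0,0,0,-8,0.085],[0,0,0,0,0,-8,0.085],[0,0,0,0,0,-8,0.085],[0,0,0,0,0,-8,0.085],[0,0,0,0,0,-7,0.085],[0,0,0,0,0,0,0.085]]'
python3 - <<'E'
from bench import arm
import cv2,pickle
from h import *
for n in ("wrist",):
    d=arm.get_image(n); cv2.imwrite("pics/w1.png",d["image"][:,:,::-1]); pickle.dump(d,open("w1.pkl","wb")); print(d["xyz"],d["rotation"],d["fx"])
s=arm.read_state();print(s["clock"],s["position"],R.from_quat(s["ee_rot"]).as_matrix().round(3),s["joints"])
E
```

```text
clock: 1.1
position: [393.1, -325.4, 256.0]
ee_rot: [-0.13, 0.992, 0.0, -0.0]
contact_force: [0.8, -0.3, -1.1]
gripper_width: 85.1
grasp_force: 0.0
clock: 2.3
position: [392.3, -326.6, 255.9]
ee_rot: [0.777, -0.63, -0.0, 0.0]
contact_force: [-0.0, -0.2, -0.3]
gripper_width: 85.0
grasp_force: 0.0
[ 406.8627705  -393.5907347   373.52247632] [-0.10325352  0.9852729   0.13545221 -0.01512369] 348.4703319538465
2.35 [ 392.37330154 -326.67308778  255.97490954] [[ 0.204 -0.979 -0.001]
 [-0.979 -0.204  0.   ]
 [-0.001  0.001 -1.   ]] [-3.76028025e-01  1.90322921e-01 -2.67939162e-01 -1.72441307e-04
 -1.11330771e+00  5.82046144e-01]
```

View pics/w1.png

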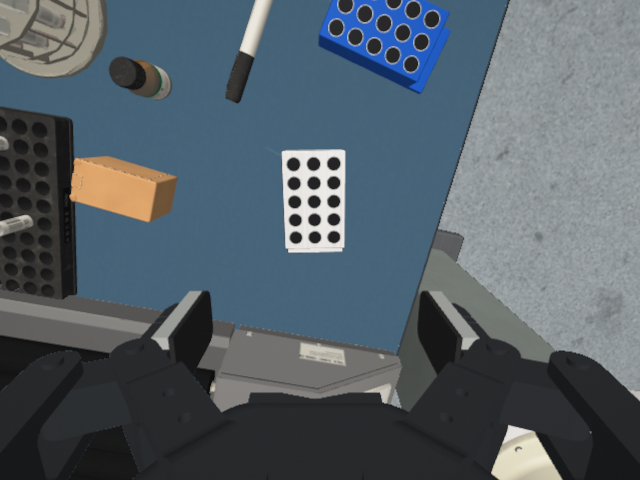

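The wrist view shows the block with its 15 holes spanning (294-334, 164-238) and the heel edge at y≈250. The blue block is apart, at (385,35).

Run:
```python
import pickle
from h import *
np.set_printoptions(precision=1,suppress=True)
d=pickle.load(open("w1.pkl","rb"))
H=holes(d["image"],(275,145,355,246),40,200,80)
print(len(H))
P=onz(d,[h[0] for h in H],38)[:,:2];c=P.mean(0);v=np.linalg.svd(P-c)[2][0];v*=np.sign(v[1])
print("centre",c,"yaw",np.degrees(np.arctan2(-v[0],v[1])),"extent",np.ptp((P-c)@v),np.ptp((P-c)@[v[1],-v[0]]))
C=onz(d,[(282,150),(345,150),(345,247),(286,247)],38)[:,:2];print(C,C.mean(0),np.linalg.norm(C[0]-C[1]),np.linalg.norm(C[1]-C[2]))
g=cv2.cvtColor(d["image"],cv2.COLOR_RGB2GRAY)[140:260,270:360];m=(g>150).astype(np.uint8);m=cv2.morphologyEx(m,cv2.MORPH_CLOSE,np.ones((17,17)));print(cv2.minAreaRect(max(cv2.findContours(m,0,1)[0],key=cv2.contourArea)))
T=np.array([392.4,-326.7]);tx=np.array([.204,-.979]);ty=np.array([-.979,-.204]);print("shift tool x,y",(c-T)@tx,(c-T)@ty)
```

```text
15
centre [ 394.9 -335.7] yaw 12.89204455947405 extent 72.17901689024102 38.08990982246054
[[ 434.  -376.9]
 [ 376.4 -389.1]
 [ 354.5 -296.6]
 [ 412.7 -284.3]] [ 394.4 -336.7] 58.92619486434304 95.12239167736767
((43.5, 64.0), (110.0, 63.0), 90.0)
shift tool x,y 9.279257869162798 -0.6163794529807813
```

```bash
python3 -m pendant '[[0.0093,-0.0006,0.02,0,0,-1,0.085],[0,0,0.025,0,0,0,0.085],[0,0,0.03,0,0,0,0.085],[0,0,0.03,0,0,0,0.085],[0,0,0.03,0,0,0,0.085],[0,0,0.03,0,0,0,0.085],[0,0,0.025,0,0,0,0.085],[0,0,0.015,0,0,0,0.085],[0,0,0.01,0,0,0,0.085],[0,0,0.008,0,0,0,0.085],[0,0,0,0,0,0,0.085]]'
python3 -m pendant '[[0,0,0,0,0,0,0.05],[0,0,0,0,0,0,0.05],[0,0,0,0,0,0,0.05],[0,0,0,0,0,0,0.05],[0,0,0,0,0,0,0.05],[0,0,0,0,0,0,0.05],[0,0,0,0,0,0,0.05],[0,0,0,0,0,0,0.05]]'
```

```text
clock: 3.45
position: [394.8, -335.7, 32.7]
ee_rot: [0.782, -0.623, -0.001, 0.0]
contact_force: [0.3, 0.5, -1.0]
gripper_width: 85.0
grasp_force: 0.0
clock: 4.25
position: [395.5, -336.1, 34.5]
ee_rot: [0.782, -0.623, 0.001, -0.0]
contact_force: [-0.7, -0.3, 6.4]
gripper_width: 58.8
grasp_force: 68.4
```

```bash
python3 -m pendant '[[0,0,-0.01,0,0,0,0.05],[0,0,-0.03,0,0,0,0.05],[0,0,-0.03,0,0,0,0.05],[0,0,-0.03,0,0,0,0.05],[0,0,-0.03,0,0,0,0.05],[0,0,-0.03,0,0,0,0.05],[0,0,-0.03,0,0,0,0.05],[0,0,-0.02,0,0,0,0.05],[0,0,0,0,0,5,0.05],[0,0,0,0,0,5,0.05],[0,0,0,0,0,4.7,0.05],[0,0,0,0,0,0,0.05]]'
python3 - <<'E'
from bench import arm
from h import *
s=arm.read_state();M=R.from_quat(s["ee_rot"]).as_matrix();print(s["position"],M.round(3))
d=np.array([512,450,243])-s["position"];print(M.T@d)
E
```

```text
clock: 5.45
position: [394.0, -334.9, 242.2]
ee_rot: [-0.696, 0.718, 0.002, 0.0]
contact_force: [-0.5, -0.2, -5.4]
gripper_width: 59.0
grasp_force: 67.6
[ 393.98091694 -334.92268382  242.2115625 ] [[-0.031 -1.    -0.002]
 [-1.     0.031  0.002]
 [-0.002  0.002 -1.   ]]
[-788.23128154  -93.40004921    0.78916987]
```

```bash
python3 -m pendant '[[-0.02,-0.0039,0,0,0,0,0.05],[-0.033,-0.0039,0,0,0,0,0.05],[-0.033,-0.0039,0,0,0,0,0.05],[-0.036,-0.0039,0,0,0,0,0.05],[-0.036,-0.0039,0,0,0,0,0.05],[-0.036,-0.0039,0,0,0,0,0.05],[-0.036,-0.0039,0,0,0,0,0.05],[-0.036,-0.0039,0,0,0,0,0.05],[-0.036,-0.0039,0,0,0,0,0.05],[-0.036,-0.0039,0,0,0,0,0.05],[-0.036,-0.0039,0,0,0,0,0.05],[-0.036,-0.0039,0,0,0,0,0.05]]'
python3 -m pendant '[[-0.036,-0.0039,0,0,0,0,0.05],[-0.036,-0.0039,0,0,0,0,0.05],[-0.036,-0.0039,0,0,0,0,0.05],[-0.036,-0.0039,0,0,0,0,0.05],[-0.036,-0.0039,0,0,0,0,0.05],[-0.036,-0.0039,0,0,0,0,0.05],[-0.036,-0.0039,0,0,0,0,0.05],[-0.036,-0.0039,0,0,0,0,0.05],[-0.036,-0.0039,0,0,0,0,0.05],[-0.036,-0.0039,0,0,0,0,0.05],[-0.02,-0.0039,0,0,0,0,0.05],[0,0,0,0,0,0,0.05]]'
python3 - <<'E'
from bench import arm
import cv2,pickle
from h import *
d=arm.get_image("wrist"); cv2.imwrite("pics/w2.png",d["image"][:,:,::-1]); pickle.dump(d,open("w2.pkl","wb"))
s=arm.read_state();print(s["clock"],s["position"],R.from_quat(s["ee_rot"]).as_matrix().round(3),s["joints"])
E
```

```text
clock: 6.65
position: [453.5, 73.9, 242.8]
ee_rot: [-0.697, 0.717, 0.001, -0.001]
contact_force: [1.5, -0.1, -6.1]
gripper_width: 58.6
grasp_force: 67.7
clock: 7.85
position: [508.4, 453.6, 240.7]
ee_rot: [-0.698, 0.717, 0.0, -0.001]
contact_force: [-1.0, -1.0, -6.8]
gripper_width: 58.7
grasp_force: 67.6
7.9 [508.08032948 451.84210568 240.91864847] [[-0.028 -1.    -0.003]
 [-1.     0.028 -0.003]
 [ 0.003  0.003 -1.   ]] [ 9.63682361e-01  4.90401571e-01  1.39133013e-01 -1.13212351e-03
 -1.22349383e+00 -9.91466783e-01]
```

View pics/w2.png

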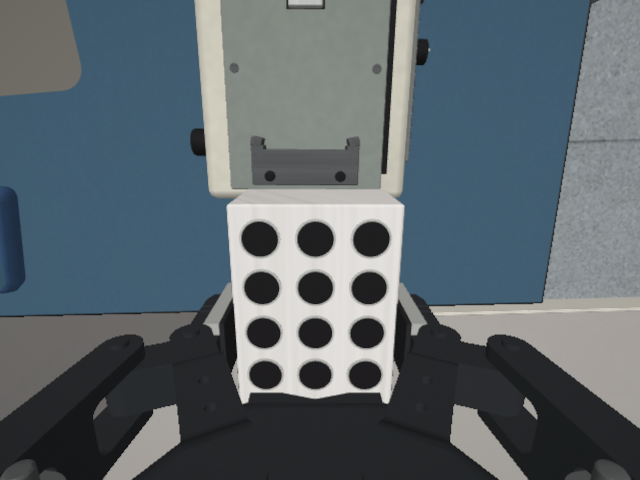

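The wrist view shows the pocket opening upward in the image: retainer at cols 251-358, cheek tips at row ≈138, back at row ≈185. The held block sits square in the fingers, its tail top edge at row ≈204. I'll zoom in on the retainer.

Run:
```python
import cv2,numpy as np
i=cv2.imread("pics/w2.png")[125:195,240:370]
i=cv2.convertScaleAbs(i,alpha=1.6)
cv2.imwrite("pics/c2.png",cv2.resize(i,None,fx=6,fy=6,interpolation=cv2.INTER_CUBIC))
```

```text
(no output)
```

View pics/c2.png

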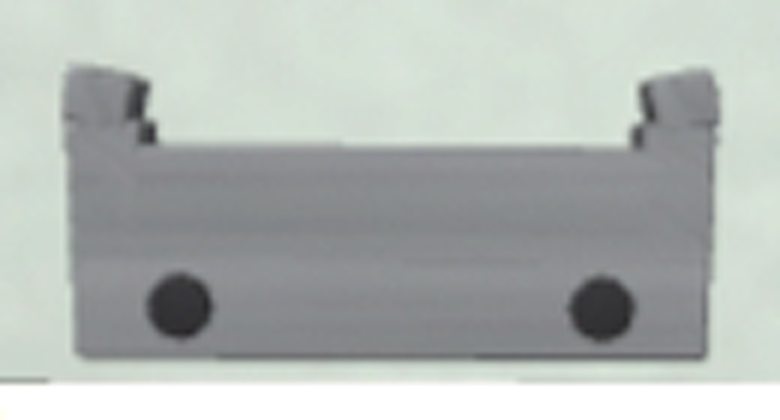

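Run:
```python
import pickle
from h import *
np.set_printoptions(precision=1,suppress=True)
d=pickle.load(open("w2.pkl","rb"));print(d["xyz"])
u=lambda p:(np.array(p)+.5)/6+np.array([240,125])-.5
def show(n,p,z):
    Q=onz(d,u(p),z)[:,:2];print(n,Q.ravel(),Q.mean(0),"w",np.linalg.norm(Q[0]-Q[1]),"yaw",np.degrees(np.arctan2(*(Q[1]-Q[0])[::-1])));return Q
show("lip front",[(150,146),(635,148)],87)
show("outer at lip",[(66,122),(718,122)],87)
show("cheek tip outer",[(66,70),(718,72)],87)
show("back corners",[(80,356),(706,356)],87)
show("screws",[(180,306),(602,308)],87)
Q=onz(d,[(234,68),(376.5,68.5)],70)[:,:2];print("tab screws",Q.ravel(),Q.mean(0),np.degrees(np.arctan2(*(Q[1]-Q[0])[::-1])))
# table left edge and right edges by gray rows
Z=241-34.5+38
H=holes(d["image"],(230,210,405,392),250,2000,70);P=onz(d,[h[0] for h in H],Z)[:,:2];o=np.argsort(P[:,1]);print(len(H));P=P[o];
for k in range(0,len(P)-2,3): print(P[k:k+3].mean(0))
v=np.linalg.svd(P-P.mean(0))[2][0];v*=np.sign(v[1]);print("block yaw",np.degrees(np.arctan2(-v[0],v[1])),"row1->centre", P[:3].mean(0)+v*36)
T=np.array([508.1,451.8]);print("offset from TCP",P[:3].mean(0)+v*36-T)
```

```text
[507.1 385.4 358.4]
lip front [544.3 391.6 483.3 393.5] [513.8 392.6] w 61.10579705597694 yaw 178.27608768619882
outer at lip [554.7 388.5 472.8 390.6] [513.8 389.5] w 81.89345911951496 yaw 178.50757485169376
cheek tip outer [554.2 382.2 472.9 384.5] [513.6 383.4] w 81.37756793920515 yaw 178.34281631279475
back corners [555.1 417.7 474.1 419.9] [514.6 418.8] w 80.97666815457531 yaw 178.4872819588104
screws [541.8 411.7 487.6 413.4] [514.7 412.5] w 54.24715876444107 yaw 178.222658759712
tab screws [566.  332.1 458.1 335.1] [512.  333.6] 178.36015307709837
14
[507.5 418. ]
[508.  436.1]
[508.5 454. ]
[514.8 463.9]
block yaw 3.7600970938325915 row1->centre [505.1 454. ]
offset from TCP [-3.   2.2]
```

Pocket width measures 81.9 mm against 82 mm, and hole pitch 18 mm, so both match. The home estimate is about (512.4, 343.6) with yaw -1.6°. The block centre sits about (0.4, 2.2) mm from the TCP.

```bash
python3 -m pendant '[[0.02,-0.0009,0,0,0,0,0.05],[0.03,-0.002,0,0,0,0,0.05],[0.03,-0.002,0,0,0,0,0.05],[0.03,-0.002,0,0,0,0,0.05],[0.025,0,0,0,0,0,0.05],[0.015,0,0,0,0,0,0.05],[0,0,0.03,0,0,0,0.05],[0,0,0.03,0,0,0,0.05],[0,0,0.025,0,0,0,0.05],[0,0,0.015,0,0,0,0.05],[0,0,0,0,0,0,0.05],[0,0,0,0,0,0,0.05]]'
python3 - <<'E'
from bench import arm
from h import *
s=arm.read_state();M=R.from_quat(s["ee_rot"]).as_matrix();print(s["position"],M.round(4),s["contact_force"],s["wrist_torque"])
d=np.array([510.8,301.4,112])-s["position"];print((M.T@d).round(1))
E
```

```text
clock: 9.1
position: [511.6, 301.1, 143.7]
ee_rot: [-0.696, 0.718, -0.0, 0.0]
contact_force: [0.5, 0.1, -6.1]
gripper_width: 58.9
grasp_force: 67.5
[511.56143288 301.05223159 143.7454581 ] [[-2.990e-02 -9.996e-01  6.000e-04]
 [-9.996e-01  2.990e-02 -0.000e+00]
 [ 0.000e+00 -6.000e-04 -1.000e+00]] [ 0.52917515  0.13772009 -6.05440109] [ 0.00495941 -0.02945966 -0.02686821]
[-0.3  0.8 31.7]
```

```bash
python3 -m pendant '[[0,0.0007,0.01,0,0,0,0.05],[0,0,0.01,0,0,0,0.05],[0,0,0.008,0,0,0,0.05],[0,0,0.004,0,0,0,0.05],[0,0,0,0,0,0,0.05],[0,0,0,0,0,0,0.05]]'
for i in 1 2; do python3 -m pendant '[[0,0,0.001,0,0,0,0.05],[0,0,0.001,0,0,0,0.05],[0,0,0,0,0,0,0.05]]'; done
```

```text
clock: 9.7
position: [510.8, 301.1, 111.4]
ee_rot: [-0.696, 0.718, -0.0, 0.0]
contact_force: [-0.0, 0.7, -6.3]
gripper_width: 58.8
grasp_force: 67.7
clock: 10.0
position: [510.7, 301.1, 109.6]
ee_rot: [-0.696, 0.718, -0.0, 0.0]
contact_force: [-0.1, 0.1, -5.1]
gripper_width: 58.9
grasp_force: 67.7
clock: 10.3
position: [510.7, 301.1, 107.4]
ee_rot: [-0.696, 0.718, -0.0, 0.0]
contact_force: [-0.6, 0.5, -5.0]
gripper_width: 59.1
grasp_force: 67.7
```

```bash
python3 -m pendant '[[0,0,0.001,0,0,0,0.05],[0,0,0.001,0,0,0,0.05],[0,0,0,0,0,0,0.05]]'
```

```text
clock: 10.6
position: [510.7, 301.1, 105.4]
ee_rot: [-0.696, 0.718, -0.0, 0.0]
contact_force: [-0.7, 0.9, -4.3]
gripper_width: 58.8
grasp_force: 67.7
```

```bash
python3 -m pendant '[[0,0,0.0008,0,0,0,0.05],[0,0,0,0,0,0,0.05]]';python3 -m pendant '[[0,0,0.0008,0,0,0,0.05],[0,0,0,0,0,0,0.05]]'
```

```text
clock: 10.8
position: [510.7, 301.1, 104.6]
ee_rot: [-0.696, 0.718, -0.0, 0.0]
contact_force: [0.2, 1.0, -4.4]
gripper_width: 58.6
grasp_force: 67.8
clock: 11.0
position: [510.7, 301.1, 104.5]
ee_rot: [-0.696, 0.718, -0.0, 0.0]
contact_force: [-1.7, 0.1, 0.6]
gripper_width: 58.9
grasp_force: 68.4
```

Contact at z = 104.5, so the block is down flat with the catch pressed. Now sliding +y gently.

```bash
python3 -m pendant '[[-0.002,0,0,0,0,0,0.05],[-0.002,0,0,0,0,0,0.05],[-0.002,0,0,0,0,0,0.05],[-0.002,0,0,0,0,0,0.05],[-0.002,0,0,0,0,0,0.05],[-0.002,0,0,0,0,0,0.05],[-0.002,0,0,0,0,0,0.05],[0,0,0,0,0,0,0.05]]'
for i in 1 2; do python3 -m pendant '[[-0.001,0,0,0,0,0,0.05],[-0.001,0,0,0,0,0,0.05],[0,0,0,0,0,0,0.05]]'; done
```

```text
clock: 11.8
position: [511.3, 314.0, 104.5]
ee_rot: [-0.696, 0.718, -0.001, -0.001]
contact_force: [-0.7, -5.1, 3.3]
gripper_width: 58.9
grasp_force: 68.9
clock: 12.1
position: [511.3, 315.9, 104.5]
ee_rot: [-0.696, 0.718, -0.001, -0.001]
contact_force: [-1.1, -5.4, 4.7]
gripper_width: 58.8
grasp_force: 68.9
clock: 12.4
position: [511.4, 317.8, 104.5]
ee_rot: [-0.696, 0.718, -0.001, -0.001]
contact_force: [-1.0, -5.5, 3.7]
gripper_width: 59.0
grasp_force: 68.9
```

```bash
python3 -m pendant '[[-0.001,0,-0.0003,0,0,0,0.05],[-0.001,0,0,0,0,0,0.05],[0,0,0,0,0,0,0.05]]'
python3 -m pendant '[[-0.001,0,0,0,0,0,0.05],[-0.001,0,0,0,0,0,0.05],[0,0,0,0,0,0,0.05]]'
```

```text
clock: 12.7
position: [511.4, 320.2, 104.5]
ee_rot: [-0.696, 0.718, -0.0, -0.0]
contact_force: [-0.7, -5.6, 3.5]
gripper_width: 58.8
grasp_force: 68.8
clock: 13.0
position: [511.4, 322.3, 104.5]
ee_rot: [-0.696, 0.718, -0.0, -0.0]
contact_force: [0.0, -4.7, 3.3]
gripper_width: 58.6
grasp_force: 68.8
```

```bash
python3 -m pendant '[[-0.001,0,0,0,0,0,0.05],[-0.001,0,0,0,0,0,0.05],[0,0,0,0,0,0,0.05]]'
```

```text
clock: 13.3
position: [511.5, 324.3, 104.5]
ee_rot: [-0.696, 0.718, -0.0, -0.0]
contact_force: [-0.2, -5.1, 4.0]
gripper_width: 59.1
grasp_force: 68.8
```

```bash
for i in 1 2 3; do python3 -m pendant '[[-0.001,0,0,0,0,0,0.05],[-0.001,0,0,0,0,0,0.05],[0,0,0,0,0,0,0.05]]'; done
```

```text
clock: 13.6
position: [511.5, 326.3, 104.5]
ee_rot: [-0.696, 0.718, -0.0, -0.0]
contact_force: [-1.0, -5.6, 3.5]
gripper_width: 59.1
grasp_force: 68.8
clock: 13.9
position: [511.6, 328.3, 104.5]
ee_rot: [-0.696, 0.718, -0.0, -0.0]
contact_force: [-0.6, -4.5, 3.1]
gripper_width: 58.8
grasp_force: 68.8
clock: 14.2
position: [511.6, 330.2, 104.5]
ee_rot: [-0.696, 0.718, -0.0, -0.0]
contact_force: [-1.4, -4.8, 3.6]
gripper_width: 59.2
grasp_force: 68.8
```

Smoothly inside the cheeks, with no lateral load.

```bash
for i in 1 2 3 4; do python3 -m pendant '[[-0.001,0,0,0,0,0,0.05],[-0.001,0,0,0,0,0,0.05],[0,0,0,0,0,0,0.05]]'; done
```

```text
clock: 14.5
position: [511.7, 332.3, 104.5]
ee_rot: [-0.696, 0.718, -0.0, -0.0]
contact_force: [-0.0, -4.6, 3.5]
gripper_width: 59.4
grasp_force: 68.8
clock: 14.8
position: [511.7, 334.2, 104.5]
ee_rot: [-0.696, 0.718, -0.0, -0.0]
contact_force: [-0.1, -5.5, 3.7]
gripper_width: 58.9
grasp_force: 68.8
clock: 15.1
position: [511.8, 336.2, 104.5]
ee_rot: [-0.696, 0.718, -0.0, -0.001]
contact_force: [-0.6, -5.5, 2.9]
gripper_width: 58.6
grasp_force: 68.8
clock: 15.4
position: [511.8, 338.2, 104.5]
ee_rot: [-0.696, 0.718, -0.0, -0.001]
contact_force: [0.1, -4.9, 4.1]
gripper_width: 59.1
grasp_force: 68.8
```

```bash
for i in 1 2; do python3 -m pendant '[[-0.001,0,0,0,0,0,0.05],[0,0,0,0,0,0,0.05]]'; done
```

```text
clock: 15.6
position: [511.9, 339.1, 104.5]
ee_rot: [-0.696, 0.718, -0.0, -0.001]
contact_force: [-0.9, -5.4, 3.2]
gripper_width: 58.9
grasp_force: 68.8
clock: 15.8
position: [511.9, 340.1, 104.5]
ee_rot: [-0.696, 0.718, -0.0, -0.001]
contact_force: [-0.8, -4.7, 3.2]
gripper_width: 58.7
grasp_force: 68.8
```

```bash
python3 -m pendant '[[-0.001,0,0,0,0,0,0.05],[0,0,0,0,0,0,0.05]]'
```

```text
clock: 16.0
position: [511.9, 341.2, 104.5]
ee_rot: [-0.696, 0.718, -0.0, -0.0]
contact_force: [-0.9, -5.3, 4.2]
gripper_width: 58.9
grasp_force: 68.9
```

```bash
python3 -m pendant '[[-0.001,0,0,0,0,0,0.05],[0,0,0,0,0,0,0.05]]'
```

```text
clock: 16.2
position: [512.0, 342.2, 104.5]
ee_rot: [-0.696, 0.718, -0.0, -0.0]
contact_force: [-1.0, -5.4, 4.1]
gripper_width: 58.8
grasp_force: 68.9
```

```bash
python3 -m pendant '[[-0.001,0,0,0,0,0,0.05],[0,0,0,0,0,0,0.05]]'
```

```text
clock: 16.4
position: [512.0, 343.2, 104.5]
ee_rot: [-0.696, 0.718, -0.0, -0.0]
contact_force: [-1.0, -4.7, 3.3]
gripper_width: 59.1
grasp_force: 68.9
```

```bash
python3 -m pendant '[[-0.001,0,0,0,0,0,0.05],[0,0,0,0,0,0,0.05]]'
```

```text
clock: 16.6
position: [512.0, 343.3, 104.5]
ee_rot: [-0.696, 0.718, -0.001, -0.001]
contact_force: [-0.7, -8.4, 3.9]
gripper_width: 58.7
grasp_force: 69.0
```

```bash
python3 -m pendant '[[-0.001,0,0,0,0,0,0.05],[0,0,0,0,0,0,0.05],[0,0,0,0,0,0,0.05]]'
python3 - <<'E'
from bench import arm
import cv2,pickle
d=arm.get_image("wrist"); cv2.imwrite("pics/w3.png",d["image"][:,:,::-1]); pickle.dump(d,open("w3.pkl","wb"))
E
```

```text
clock: 16.9
position: [512.0, 343.3, 104.5]
ee_rot: [-0.696, 0.718, -0.001, -0.002]
contact_force: [0.8, -10.8, 4.7]
gripper_width: 59.0
grasp_force: 69.1
```

View pics/w3.png

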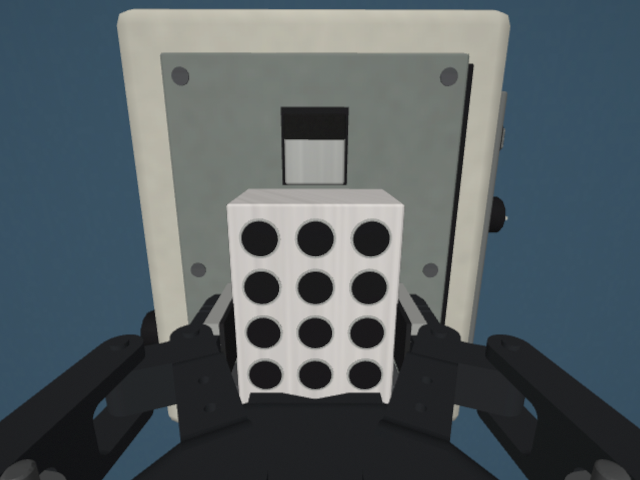

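The catch shows directly behind the tail: white top from (284,139) to (345,185), tail base at row ≈188. It looks the same as at the start. I'll relieve the preload and let go.

```bash
python3 -m pendant '[[0.001,0,0,0,0,0,0.05],[0.0005,0,-0.0004,0,0,0,0.05],[0,0,0,0,0,0,0.05]]'; python3 -m pendant '[[0,0,0,0,0,0,0.065],[0,0,0,0,0,0,0.07],[0,0,0,0,0,0,0.085],[0,0,0,0,0,0,0.085],[0,0,0,0,0,0,0.085],[0,0,0,0,0,0,0.085],[0,0,0,0,0,0,0.085]]'
python3 - <<'E'
from h import *
import pickle
np.set_printoptions(precision=1,suppress=True)
d=pickle.load(open("w3.pkl","rb"))
for z in(70,75):print(z,onz(d,[(284,139),(345,139),(285,185),(346,185),(281,107),(348,107),(281,186),(347,186)],z)[:,:2].tolist())
E
```

```text
clock: 17.25
position: [512.0, 343.2, 104.5]
ee_rot: [-0.696, 0.718, -0.0, -0.001]
contact_force: [0.1, -6.1, 2.0]
gripper_width: 58.9
grasp_force: 68.5
clock: 17.95
position: [511.9, 344.5, 104.4]
ee_rot: [-0.696, 0.718, 0.0, 0.0]
contact_force: [-0.6, 0.7, -0.1]
gripper_width: 84.8
grasp_force: 0.0
70 [[523.0007591742714, 274.6491307863501], [497.2984355074133, 275.42673867737494], [523.6016032993552, 293.9697258989695], [497.0034043615796, 294.78202820182884], [523.5544453913845, 261.93015468256783], [495.97010912871525, 262.75953137826406], [525.3693491629155, 294.35112172849654], [496.56971116325894, 295.2308404574521]]
75 [[522.5870471075804, 274.6774922870363], [497.72761534496243, 275.42959900530667], [523.168186918949, 293.3644803602062], [497.442259564187, 294.1501437084032], [523.1225755255799, 262.375627185631], [496.4428506132698, 263.1778049824483], [524.8779606436293, 293.73336854796565], [497.02278906769385, 294.5842374420091]]
```

```bash
python3 -m pendant '[[0,0,-0.005,0,0,0,0.085],[0,0,-0.01,0,0,0,0.085],[0,0,-0.02,0,0,0,0.085],[0,0,-0.025,0,0,0,0.085],[0,0,-0.03,0,0,0,0.085],[0,0,-0.03,0,0,0,0.085],[0,0,-0.03,0,0,0,0.085],[0,0,0,0,0,0,0.085],[0,0,0,0,0,0,0.085]]'
python3 -m pendant '[[-0.025,0,0,0,0,0,0.085],[-0.03,0,0,0,0,0,0.085],[-0.03,0,0,0,0,0,0.085],[-0.025,0,0,0,0,0,0.085],[0,0,0,0,0,0,0.085],[0,0,0,0,0,0,0.085]]'
python3 - <<'E'
from bench import arm
import cv2,pickle
d=arm.get_image("wrist"); cv2.imwrite("pics/w4.png",d["image"][:,:,::-1]); pickle.dump(d,open("w4.pkl","wb"))
E
```

```text
clock: 18.85
position: [511.9, 344.6, 255.9]
ee_rot: [-0.696, 0.718, 0.0, 0.001]
contact_force: [0.5, -0.4, -0.5]
gripper_width: 85.0
grasp_force: 0.0
clock: 19.45
position: [514.7, 454.2, 252.6]
ee_rot: [-0.696, 0.718, -0.0, -0.002]
contact_force: [-0.5, 0.0, -0.0]
gripper_width: 85.0
grasp_force: 0.0
```

View pics/w4.png

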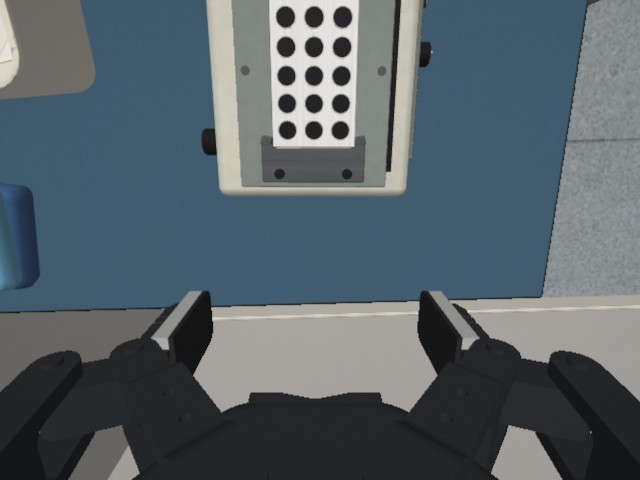

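The block is in the pocket: its front edge at row ≈147 abuts the lip and the heel is under it. The robot is clear. I'll check the gap and the catch numerically.

Run:
```python
import pickle
from h import *
np.set_printoptions(precision=1,suppress=True)
d=pickle.load(open("w4.pkl","rb"))
H=holes(d["image"],(272,2,357,142),100,600,70);P=onz(d,[h[0] for h in H],108)[:,:2];c=P.mean(0);v=np.linalg.svd(P-c)[2][0];v*=np.sign(v[1])
print(len(H),"origin",c,"yaw",np.degrees(np.arctan2(-v[0],v[1])),"extent",np.ptp((P-c)@v))
S=onz(d,[(280,173.5),(347.5,174)],87)[:,:2];B=onz(d,[(263,181),(364,181)],87)[:,:2];print("screws",S.ravel(),S.mean(0),"back",B.mean(0))
print("origin->screw y (home: wall+~6.9 => 68.9)",S.mean(0)-c)
```

```text
15 origin [511.9 343.4] yaw -1.9496588722715051 extent 72.27229332921901
screws [541.  411.7 486.8 413.7] [513.9 412.7] back [514.3 418.5]
origin->screw y (home: wall+~6.9 => 68.9) [ 2.  69.3]
```

```bash
python3 -c "
from bench import arm
print(arm.job_done())"
```

```text
the job is handed in; nothing more can be done
None
```

The tube block is home in the shaker pocket: it measured within 1 mm of the home I had estimated from the pocket's position, and the catch is up behind it. I let go, backed the arm clear and handed the job in at about 19.5 s; the pen, bottle and carton were not touched.

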